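Free a stuck anvil stake from its holder

ROBOT

A 6-joint arm with a two-finger parallel gripper is mounted at the origin on the work surface. World frame = base frame: x ahead of the robot, y to its left, z up, the work surface at z = 0. Lengths are in m, angles in rad, forces in N, time in s.
With the tool pointing down it reaches from about 0.35 to 0.775 m from the base axis. Payload 5.5 kg.
Tool frame: the origin (TCP) lies at the very end of the fingers, on their centre line; the grasp point (between the pads) lies 19 mm behind it; z points along the fingers, y is the line along which they close (so a half turn about z gives the same grasp; the last joint's range is limited). The gripper opens to 85 mm and grips with 20 to 120 N. Pads are 22 mm wide; open, the fingers measure 114 mm over their backs; the gripper's body (76 mm by 85 mm) begins 54 mm behind the grasp point. The pads swing forward as they close: fully open they stand 13 mm farther back than shut.
Start: joints at [-1.276, 0.313, 0.046, 1.304, 0, 1.431], TCP at [0.242, -0.522, 0.231] pointing down, gripper open.
Joint ranges: [-2.76, 2.76], [-0.86, 1.69], [-1.03, 1.26], [-2.2, 2.34], [-1.47, 1.5], [-3.14, 3.14]. Speed limits (rad/s): [2.57, 2.57, 3.14, 3.14, 3.14, 3.14].

INTERFACE

Orientations are given as a unit quaternion [w, x, y, z].
In Python, from workcell import get_state, read_camera, calibration, hand_in gives the robot as it stands.
- The arm moves only by the tool drive_tool, never from a script. Its argument "deltas" is a list that holds one entry, the list of rows, each a list of 7 numbers: the closure in counts, from 0 (fully open) to 255 (shut), then the shift along the tool's x, y, z in m, then the turn, a rotation vector about the tool's x, y, z in degrees. A call has 1 to 12 rows; each row is the pose to reach, as a shift and turn from the pose commanded when the call began, along the tool's axes at that moment; what a row does not reach only later rows make up. A row lasts 1/8 s, in which the tool goes at most 62.5 mm and 10.7 degrees, less where a joint would pass 70% of its speed; a pose out of reach is approached as far as the arm can. A call with a gripper value outside its range is refused whole. The fingers move at their own pace and stop on an object; "newtons" is the grip in N (left out, the last holds). Time passes only in rows, so rows that repeat a pose let the fingers close. It gives the time, the measured TCP pose, the force, the opening and the grip force at its end, in the units of the state.
- get_state(): the state, without advancing time (a new reading comes with each control period).
- read_camera(name): name is "scene" or "top" or "wrist"; returns (picture, depth): 420x560x3 uint8, red, green, blue; 420x560 float32, m along the optical axis (not along the pixel's ray), 0 where there is no reading.
- calibration(name): a dict with "mtx" (3x3 intrinsics, pixels), "k1" (the pictures are not rectified: a ray, as slopes to the right and down, at radius r is drawn at 1 + k1 r^2 times it, then the intrinsics apply), "world_from_camera" (4x4, takes a point from camera to world coordinates). Camera axes: x right, y up, looking along -z (the intrinsics and any distortion apply to the point x, -y, -z); pixel columns grow to the right and rows downward; lengths in m; the calibration is good to about 2 mm. A picture is of the moment at which its call begins: read the wrist's pose just before it. calibration takes no time and is no camera call; for the wrist camera it gives the pose at the moment of the call.
- hand_in(): hands the job in; it is judged then, once.
The state is a dict: "clock": time; "joint_pos": joint angles; "qvel": joint speeds; "tau": joint torques, N m; "tcp_pos": TCP position; "orientation": TCP orientation; "wrist_force": force on the tool from outside, world axes, zero at the start; "ft_torque": the same for the moment, N m; "finger_gap": finger opening in m; "grip_force": force on a finger pad.
Only numpy, scipy, OpenCV 4.12 (cv2) and the standard library are available. Lean on these libraries where they do the work, as an engineer would, in place of code of your own. Each camera call takes 0.05 s, during which the arm holds its last target. There are 200 camera calls.

TASK

The little anvil stake is stuck in the jeweller's stake holder. First turn the red keeper knob about a quarter turn clockwise so that its brass arm is well clear of the anvil, then take the anvil by its head and rock it side to side until both wooden cheeks have given way, and draw it up out of the holder. Finish still holding it in the gripper, upright and at rest above the holder, its foot about 15 mm clear of the holder's top and not touching it; leave the keeper open and everything else on the bench alone.

Things in the scene. Friction and masses are not known exactly. Their poses are not given: they have to be found in the camera images.
- anvil: One-piece steel anvil stake, about 0.5 kg, loose, standing in the holder. Origin: underside of its foot (seated: 12 mm above the bench); z up, x along the horn. mm (x, y): keel 24 x 14 to z 7; foot plate 24 x 24, z 7-12; neck 20 x 18, z 12-58; tab on the neck to x = -28, 18 wide, z 37-43; head block 40 x 28, z 58-98; cone horn on the head to x = +54.
- anvil_grip (a point): point in the middle of the anvil's head, 82 mm above its foot's underside (16 mm below its flat top): grip the 28 mm wide flat sides here, fingers closing along the anvil's y
- holder: Steel stake holder fixed to the bench. Origin: on the bench under the middle of the stake pocket; x, y as the seated anvil's. Base plate 12 mm thick, x -145 to +45, y +-55 mm. The foot stands on it in a pocket with 1.5 mm play in y, 2 mm in x. Over the foot two wooden cheeks (z 27-47) close on the neck from +y and -y, overhanging the foot 2.7 mm a side: a straight pull stops after 3 mm.
- holder_top (a point): centre of the pocket's mouth, level with the tops of cheeks and of the steel frame round them (x +-24, y +-50 mm), 47 mm above the bench
- cheek_left (a joint): how far the cheek on the holder's +y side is pushed out, m: 0 closed, at most 0.006. Leaning the anvil towards a cheek (about x, pivoting on its keel) pushes that cheek out against about 10 N; it stays where pushed. A lean of 0.14 rad opens it some 4 mm (the anvil leans a bit less than the hand). With both out 3 mm or more the foot passes.
- cheek_right (a joint): the same for the cheek on the holder's -y side
- keeper (a joint): angle of the keeper knob, rad: 0 = its brass arm points along the holder's +x and lies 2 mm above the anvil's tab, locking it down; grows clockwise seen from above; stop at 1.65; stays where it is left (0.06 N m of friction)
- knob_grip (a point): grip point of the keeper's red wing (40 long, 11 wide, 69 to 97 mm above the bench), on its vertical axis, 88 mm above the bench, 95 mm from the pocket's middle along the holder's -x. Its x runs along wing and arm and turns with the knob; pinch the sides, fingers closing along its y. The arm below is 12 wide, 57 to 65 mm above the bench, 79 mm long
- keeper_end (a point): tip of the keeper's brass arm, 61 mm above the bench
- calipers: bystander, leave alone: digital calipers lying flat, 150 mm long, 13 mm high
- graver: bystander, leave alone: graver with pale wooden knob handle, lying, 145 mm long
- file: bystander, leave alone: flat file with dark wooden handle, lying, 210 mm long
- pliers: bystander, leave alone: small blue-handled pliers, lying, 150 mm long
- solder_block: bystander, leave alone: white ceramic block 100 x 70 x 28
- jar: bystander, leave alone: amber glass jar, 52 mm wide, 60 mm high
- ring_dish: bystander, leave alone: blue ceramic bowl, 76 mm wide, 28 mm high
Mind the look-alikes: they are no part of the job. What is shaped like the anvil but green or purple is not meant.

How it is judged:
On the way, in this order (a step that is already met when the one before it is completed fails the run):
1. keeper turned well clear, the anvil still in the holder (value of joint keeper above 0.9 rad and z of anvil in the frame of holder_top below -0.025 m), for 0.2 s.
2. both cheeks pushed out by rocking the anvil (value of joint each of cheek_left, cheek_right above 0.001 m), for 0.1 s.
At the end, for the whole second after the job is handed in: Keeper beyond 0.9 rad; the anvil held by the fingers, its foot's underside 3 to 45 mm above the holder's top and within 30 mm of the pocket's centre seen from above, within 0.2 rad of upright, at rest (under 20 mm/s), not touching the holder (value of joint keeper above 0.9 rad and z of anvil in the frame of holder_top between 0.003 and 0.045 m and horizontal distance between anvil and holder_top below 0.03 m and angle between anvil's own z axis and vertical below 0.2 rad and linear speed of anvil below 0.02 m/s and contact force between anvil and the fingers above 1 N and contact force between anvil and holder below 0.2 N); the arm keeps its last pose, push and grip.
It fails at once if a bystander moved by more than 30 mm (distance of any of calipers, graver, file, pliers, solder_block, jar, ring_dish from where it was at the start of the episode above 0.03 m).
It also fails if it takes over 72 s, if anything falls off the work surface, if the arm or the gripper's body presses on something with over 40 N, if the wrist force passes 120 N, or if a joint passes its speed limit or range.

## Working session

There is one attempt and no reset: what is moved stays moved. The work goes in short steps, Python scripts to look and compute and a tool call to move; the robot and the scene stay as the last step left them, time stands still between calls to the robot, and variables do not carry over. Pictures are saved under pics/ and viewed, at most 10 in all, crops included, and the job is handed in when it is done.

Besides the shell and the picture viewer there is one more tool, called after ">>>" as a command line: name --argument value ..., lists and objects as JSON in quotes. drive_tool: Moves the arm, as the interface text tells. Its arguments: {"type":"object","properties":{"deltas":{"type":"array","items":{"type":"array","items":{"type":"array","items":{"type":"number"}}}},"newtons":{"type":"number"}},"required":["deltas"]}

```bash
mkdir -p pics; cat > h.py <<'E'
import numpy as np, cv2
from workcell import get_state, read_camera, calibration
def world(cal,pts,z=None,depth=None):
    K=np.array(cal["mtx"]);T=np.array(cal["world_from_camera"]);k=cal["k1"]
    pts=np.atleast_2d(np.array(pts,float));out=[]
    for i,(u,v) in enumerate(pts):
        a=np.linalg.solve(K,[u,v,1]);d=a[:2].copy()
        for _ in range(20): d=a[:2]/(1+k*(d@d))
        r=T[:3,:3]@np.array([d[0],-d[1],-1]);o=T[:3,3]
        s=(z-o[2])/r[2] if depth is None else depth[i]
        out.append(o+s*r)
    return np.array(out)
def cloud(cal,dep):
    K=np.array(cal["mtx"]);T=np.array(cal["world_from_camera"]);k=cal["k1"]
    v,u=np.mgrid[:dep.shape[0],:dep.shape[1]]
    a=np.stack([u,v,np.ones_like(u)],-1)@np.linalg.inv(K).T;a=a[...,:2];d=a.copy()
    for _ in range(20): d=a/(1+k*(d**2).sum(-1,keepdims=True))
    c=np.stack([d[...,0],-d[...,1],-np.ones(dep.shape)],-1)*dep[...,None]
    return c@T[:3,:3].T+T[:3,3]
E
python3 - <<'E'
from h import *
s=get_state();print(s)
for n in("scene","top"):
    p,d=read_camera(n);cv2.imwrite(f"pics/{n}0.png",p[...,::-1]);np.save(f"{n}0.npy",d)
    c=calibration(n);print(n,np.round(c["world_from_camera"],3).tolist(),c["mtx"],c["k1"])
E
```

```text
{'clock': 0.0, 'joint_pos': array([-1.27559503e+00,  3.14001326e-01,  4.49555946e-02,  1.30358627e+00,
       -6.92981072e-06,  1.43121523e+00]), 'qvel': array([-0.0001402 ,  0.00098909,  0.00078346, -0.00121565,  0.00012563,
        0.00039334]), 'tau': array([ 1.67680259e-04, -4.80633831e+01,  2.98529005e+01,  1.94834545e-02,
       -2.43677805e-04,  7.69909150e-07]), 'tcp_pos': array([ 0.24204489, -0.52100403,  0.23039878]), 'orientation': array([-9.14792346e-04,  9.76463033e-01,  2.15682874e-01, -7.47995044e-05]), 'wrist_force': array([0.80758699, 0.52203803, 0.74982674]), 'ft_torque': array([-0.00790219, -0.07204684,  0.03213573]), 'grip_force': 0.0, 'finger_gap': 0.08529135039526997}
scene [[0.785, -0.342, 0.516, 1.28], [0.619, 0.448, -0.645, -0.865], [-0.011, 0.826, 0.564, 0.855], [0.0, 0.0, 0.0, 1.0]] [[515.31856746   0.         281.50975613]
 [  0.         515.31856746 210.63872783]
 [  0.           0.           1.        ]] 0.05822881583713882
top [[-0.026, 0.997, -0.067, 0.476], [-1.0, -0.027, -0.01, 0.01], [-0.012, 0.066, 0.998, 1.704], [0.0, 0.0, 0.0, 1.0]] [[508.23703125   0.         279.94666411]
 [  0.         508.23703125 214.6285656 ]
 [  0.           0.           1.        ]] -0.15179525518553694
```

View pics/top0.png

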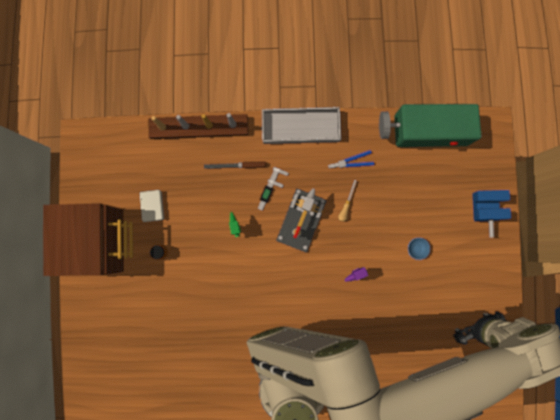

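View pics/scene0.png

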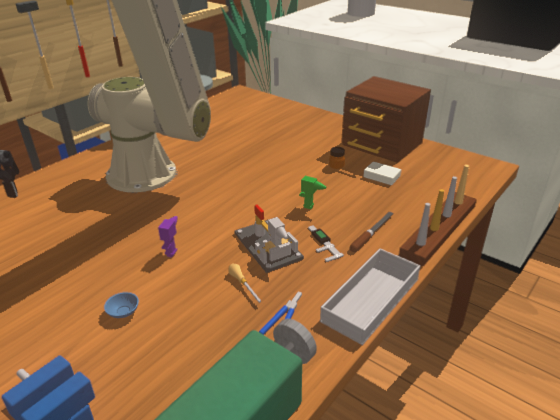

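The top view shows the holder at about (302,220), with the red knob at (297,232) and the grey anvil at (308,198). The green look-alike is at (236,225) and the purple one at (357,274). Next I'll estimate the positions.

```bash
python3 - <<'E'
from h import *
for n in("top","scene"):
    p=cv2.imread(f"pics/{n}0.png");d=np.load(f"{n}0.npy");c=calibration(n);P=cloud(c,d)
    h=cv2.cvtColor(p,cv2.COLOR_BGR2HSV)
    R=((h[...,0]<6)|(h[...,0]>174))&(h[...,1]>180)&(h[...,2]>110)
    near=(P[...,0]>.35)&(P[...,0]<.62)&(abs(P[...,1]+.05)<.15)
    m=R&near&(P[...,2]>.05)
    print(n,"red",m.sum(),np.median(P[m],0),"top z",P[m][:,2].max())
    v,u=np.where(m);print(u.mean(),v.mean(), world(c,[[u.mean(),v.mean()]],z=.097 if n=="top" else .083))
    a=near&(P[...,2]>.098)&(P[...,2]<.12)&(h[...,1]<70)
    print("anvil top",a.sum(),P[a].mean(0)); 
    if a.sum()>4: print(cv2.minAreaRect((P[a][:,:2]*1000).astype(np.float32)))
    b=near&(P[...,2]>.006)&(P[...,2]<.025)&(h[...,1]<90)&(h[...,2]<110)
    n_,lab,st,ce=cv2.connectedComponentsWithStats(b.astype(np.uint8))
    k=1+st[1:,4].argmax();q=P[lab==k];r=cv2.minAreaRect((q[:,:2]*1000).astype(np.float32));print("plate",len(q),r,q[:,2].mean())
    y0,x0=(150,220) if n=="top" else (170,190)
    cv2.imwrite(f"pics/{n}0c.png",cv2.resize(p[y0:y0+110,x0:x0+147],None,fx=5,fy=5,interpolation=cv2.INTER_CUBIC))
E
```

```text
top red 27 [ 0.5274155  -0.02652989  0.09614579] top z 0.10176824361342574
296.7037037037037 231.7037037037037 [[ 0.5281109 -0.0256211  0.097    ]]
anvil top 63 [ 0.60820265 -0.06028386  0.10818532]
((610.8049926757812, -59.77764892578125), (25.142898559570312, 29.112539291381836), 66.51314544677734)
plate 893 ((545.833984375, -33.131431579589844), (106.6151123046875, 132.6568145751953), 67.12096405029297) 0.012099579863406847
scene red 72 [ 0.53826649 -0.03214389  0.09297386] top z 0.10075856750948697
258.90277777777777 211.52777777777777 [[ 0.52845398 -0.02253086  0.083     ]]
anvil top 69 [ 0.60990282 -0.06445881  0.10984126]
((612.8878784179688, -61.03532028198242), (28.753381729125977, 24.98090934753418), 68.96492004394531)
plate 499 ((557.8262939453125, -57.23089599609375), (77.38811492919922, 166.141357421875), 65.5866470336914) 0.013671931170846946
```

View pics/top0c.png

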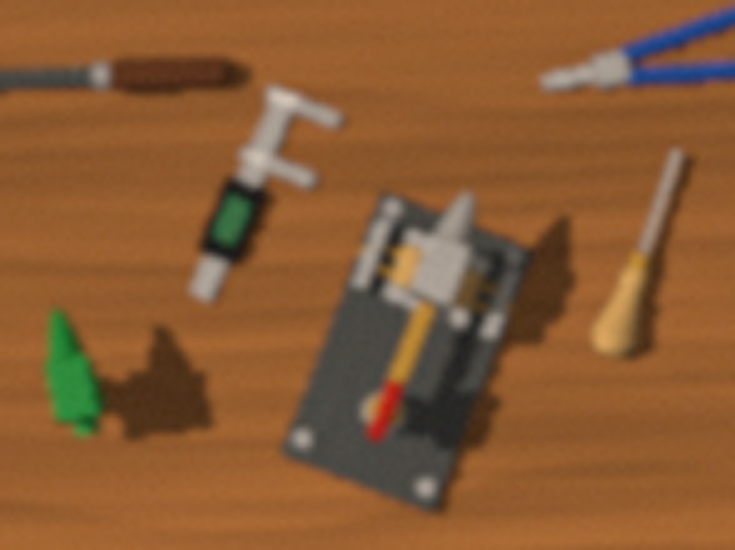

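Camera results put the holder's x axis at a yaw of about -23°, the knob at about (0.528,-0.026) and the pocket at about (0.613,-0.062). I'll move above them for a close look with the wrist camera, tool yaw 157°.

```bash
cat >> h.py <<'E'
from scipy.spatial.transform import Rotation as Ro
def tool():
    s=get_state();q=np.array(s["orientation"]);return np.array(s["tcp_pos"]),Ro.from_quat(q[[1,2,3,0]])
def down(yaw): # tool pointing down, tool x at yaw deg
    return Ro.from_euler("z",yaw,degrees=True)*Ro.from_euler("x",180,degrees=True)
def delta(pos,R):
    p,r=tool();print("shift mm",np.round(r.inv().apply(np.array(pos)-p)*1000,1),"rot",np.round((r.inv()*R).as_rotvec(degrees=True),2))
E
python3 -c "
from h import *
delta([.56,-.04,.27],down(157))"
```

```text
shift mm [ 491.  -302.4  -38.9] rot [-3.0000e-02 -1.2000e-01 -1.3209e+02]
```

>>> drive_tool --deltas '[[[0,0.03,-0.02,-0.003,0,0,-10],[0,0.08,-0.05,-0.007,0,0,-20],[0,0.13,-0.08,-0.01,0,0,-30],[0,0.18,-0.11,-0.014,0,0,-40],[0,0.23,-0.14,-0.018,0,0,-50],[0,0.28,-0.17,-0.022,0,0,-60],[0,0.33,-0.2,-0.026,0,0,-70],[0,0.38,-0.23,-0.03,0,0,-80],[0,0.42,-0.255,-0.033,0,0,-90],[0,0.455,-0.28,-0.036,0,0,-100],[0,0.48,-0.295,-0.039,0,0,-110],[0,0.491,-0.302,-0.039,0,0,-120]]]'

```text
clock: 1.6
tcp_pos: [0.5609, -0.0391, 0.2698]
orientation: [-0.0, 0.298, 0.955, 0.0]
wrist_force: [1.0, 0.3, 0.5]
finger_gap: 0.0852
grip_force: 0.0
```

>>> drive_tool --deltas '[[[0,0,0,0,0,0,-10],[0,0,0,0,0,0,-12],[0,0,0,0,0,0,-12]]]'

```text
clock: 1.98
tcp_pos: [0.5601, -0.0409, 0.2701]
orientation: [-0.0, 0.201, 0.98, -0.0]
wrist_force: [-0.1, -0.5, -0.3]
finger_gap: 0.0854
grip_force: 0.0
```

```bash
python3 - <<'E'
from h import *
s=get_state();print(s["tcp_pos"],s["joint_pos"],s["clock"])
c=calibration("wrist");p,d=read_camera("wrist");cv2.imwrite("pics/w1.png",p[...,::-1]);np.save("w1.npy",d)
np.savez("w1c.npz",**{k:np.array(v) for k,v in c.items()})
print(np.round(c["world_from_camera"],3).tolist(),tool()[1].as_matrix().round(3).tolist())
E
```

```text
[ 0.56012796 -0.04094445  0.27005938] [-2.15838444e-01  2.80137978e-01  9.50088803e-02  1.38611201e+00
 -1.12524917e-04  1.89654042e-01] 1.975
[[0.394, -0.87, -0.295, 0.485], [0.919, 0.373, 0.128, -0.008], [-0.002, -0.322, 0.947, 0.412], [0.0, 0.0, 0.0, 1.0]] [[-0.919, 0.395, -0.0], [0.395, 0.919, -0.0], [0.0, -0.0, -1.0]]
```

View pics/w1.png

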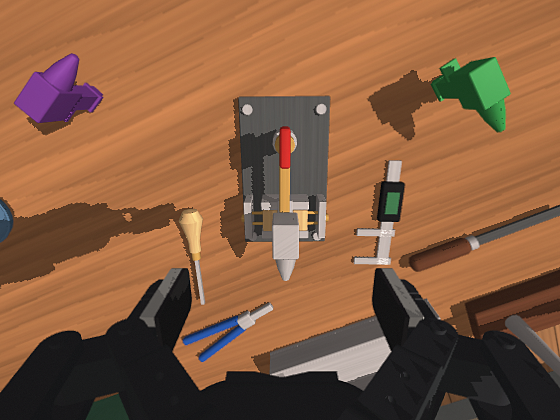

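The wrist view shows the red wing at (285,148), the anvil head at (286,235) with its horn tip at (286,279), and the plate's edges at columns 238–330. The image is close to aligned with the tool. Next I'll measure it.

```bash
python3 - <<'E'
from h import *
p=cv2.imread("pics/w1.png");d=np.load("w1.npy");c=dict(np.load("w1c.npz"));P=cloud(c,d)
h=cv2.cvtColor(p,cv2.COLOR_BGR2HSV)
v,u=np.mgrid[:420,:560]
roi=(u>225)&(u<345)&(v>85)&(v<290)&(d>0)
R=((h[...,0]<6)|(h[...,0]>174))&(h[...,1]>180)&roi
for nm,m in(("red top",R&(P[...,2]>.092)),("red all",R),("head top",roi&(P[...,2]>.106)&(v>190)&(h[...,1]<90)),("plate",roi&(abs(P[...,2]-.012)<.004)),("arm",roi&(h[...,0]>12)&(h[...,0]<30)&(h[...,1]>120)&(abs(P[...,2]-.065)<.005))):
    q=P[m];r=cv2.minAreaRect((q[:,:2]*1000).astype(np.float32))
    print(nm,m.sum(),q.mean(0).round(4),r,q[:,2].max().round(4))
    w=q[:,:2]-q[:,:2].mean(0);e=np.linalg.eigh(w.T@w)[1][:,1];print("  axis",np.degrees(np.arctan2(e[1],e[0])).round(2))
print(P[273:282:2,286])
E
```

```text
red top 400 [ 0.5294 -0.0241  0.0957] ((530.0760498046875, -23.9064998626709), (9.777470588684082, 39.48539352416992), 66.72467041015625) 0.0978
  axis 156.79
red all 410 [ 0.529  -0.0239  0.0955] ((530.0291137695312, -23.886310577392578), (9.777470588684082, 39.58757400512695), 66.72467041015625) 0.0978
  axis 156.64
head top 963 [ 0.6171 -0.0607  0.1089] ((620.1737670898438, -62.2224006652832), (27.257081985473633, 45.8553466796875), 67.77913665771484) 0.1114
  axis 158.09
plate 8457 [ 0.5449 -0.0307  0.0112] ((571.523681640625, -41.64739990234375), (110.1847152709961, 189.7666778564453), 67.29627227783203) 0.016
  axis 156.93
arm 558 [ 0.5691 -0.0414  0.0647] ((562.0347290039062, -37.93821334838867), (20.2744197845459, 85.20343017578125), 66.67684936523438) 0.07
  axis 156.3
[[ 0.65531347 -0.0758766   0.10197149]
 [ 0.6580042  -0.0770063   0.10130374]
 [ 0.66107184 -0.07828724  0.10000725]
 [ 0.6639807  -0.07950531  0.09904117]
 [ 0.72441653 -0.10376819 -0.00087331]]
```

```bash
python3 -c "
from h import *
delta([.530,-.024,.072],down(157))"
```

```text
shift mm [ 34.3   3.8 198.1] rot [-0.01 -0.02 -0.24]
```

>>> drive_tool --deltas '[[[0,0.02,0.002,0.03,0,0,0],[0,0.034,0.004,0.08,0,0,0],[0,0.034,0.004,0.12,0,0,0],[0,0.034,0.004,0.155,0,0,0],[0,0.034,0.004,0.18,0,0,0],[0,0.034,0.004,0.195,0,0,0],[0,0.034,0.004,0.198,0,0,0],[255,0.034,0.004,0.198,0,0,0],[255,0.034,0.004,0.198,0,0,0],[255,0.034,0.004,0.198,0,0,0],[255,0.034,0.004,0.198,0,0,0],[255,0.034,0.004,0.198,0,0,0]]]' --newtons 30

```text
clock: 3.52
tcp_pos: [0.5306, -0.0248, 0.0728]
orientation: [0.0, 0.2, 0.98, -0.001]
wrist_force: [-2.9, -4.9, 4.2]
finger_gap: 0.0103
grip_force: 33.9
```

>>> drive_tool --deltas '[[[255,0,0,0,0,0,0],[255,0,0,0,0,0,0],[255,0,0,0,0,0,0],[255,0,0,0,0,0,0]]]'

```text
clock: 4.03
tcp_pos: [0.5306, -0.0248, 0.0728]
orientation: [0.0, 0.2, 0.98, -0.001]
wrist_force: [-2.7, -4.4, 4.2]
finger_gap: 0.01
grip_force: 33.9
```

>>> drive_tool --deltas '[[[255,0,0,0,0,0,7],[255,0,0,0,0,0,15],[255,0,0,0,0,0,23],[255,0,0,0,0,0,31],[255,0,0,0,0,0,39],[255,0,0,0,0,0,47],[255,0,0,0,0,0,55],[255,0,0,0,0,0,63],[255,0,0,0,0,0,71],[255,0,0,0,0,0,78],[255,0,0,0,0,0,82],[255,0,0,0,0,0,82]]]'

```text
clock: 5.52
tcp_pos: [0.5296, -0.0252, 0.0728]
orientation: [0.001, 0.794, 0.607, -0.002]
wrist_force: [-5.9, -5.7, 6.5]
finger_gap: 0.0106
grip_force: 34.2
```

>>> drive_tool --deltas '[[[255,0,0,0,0,0,0],[255,0,0,0,0,0,0],[0,0,0,0,0,0,0],[0,0,0,0,0,0,0],[0,0,0,0,0,0,0],[0,0,0,0,0,0,0],[0,0,0,0,0,0,0],[0,0,0,-0.03,0,0,0],[0,0,0,-0.07,0,0,0],[0,0,0,-0.1,0,0,0],[0,0,0,-0.12,0,0,0],[0,0,0,-0.12,0,0,0]]]'

```text
clock: 7.02
tcp_pos: [0.5318, -0.024, 0.1939]
orientation: [0.001, 0.794, 0.608, 0.001]
wrist_force: [0.9, -0.1, -0.3]
finger_gap: 0.0856
grip_force: 0.0
```

```bash
python3 - <<'E'
from h import *
s=get_state();print(s["tcp_pos"],s["joint_pos"],s["clock"])
p,d=read_camera("top");cv2.imwrite("pics/t2.png",p[...,::-1]);P=cloud(calibration("top"),d)
q,_=read_camera("scene")
a=cv2.resize(p[150:260,230:377],None,fx=3.8,fy=3.8);b=cv2.resize(q[170:280,190:337],None,fx=3.8,fy=3.8)
cv2.imwrite("pics/c2.png",cv2.resize(np.hstack([a,b]),(790,296))[...,::-1])
delta([.6175,-.0612,.19],down(157))
E
```

```text
[ 0.53180458 -0.0239863   0.19386073] [-1.95912205e-01  2.41931695e-01 -1.42520129e-01  1.18267194e+00
 -1.88032613e-05  1.63814271e+00] 7.025
shift mm [-13.5  93.9   1.6] rot [-2.000e-02 -2.000e-02 -8.209e+01]
```

View pics/c2.png

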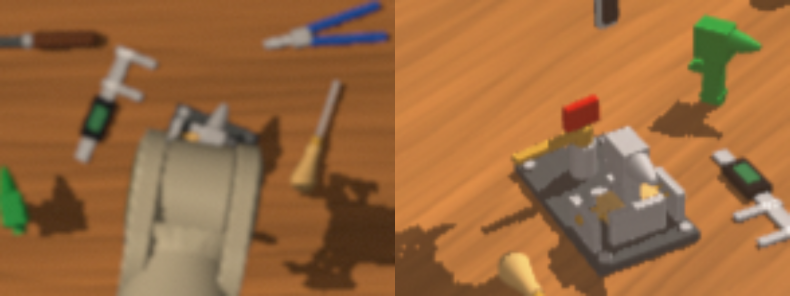

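The keeper arm now points to the holder's -y side, about 80° round and well clear of the anvil. Next I'll go to the anvil head.

>>> drive_tool --deltas '[[[0,0,0.01,0,0,0,-6],[0,-0.004,0.025,0,0,0,-14],[0,-0.006,0.04,0,0,0,-23],[0,-0.008,0.055,0,0,0,-32],[0,-0.01,0.07,0,0,0,-41],[0,-0.012,0.08,0,0,0,-50],[0,-0.013,0.088,0,0,0,-59],[0,-0.0135,0.092,0,0,0,-68],[0,-0.0135,0.094,0,0,0,-76],[0,-0.0135,0.094,0,0,0,-82],[0,-0.0135,0.094,0,0,0,-82],[0,-0.0135,0.094,0,0,0,-82]]]'

```text
clock: 8.62
tcp_pos: [0.6174, -0.0612, 0.1913]
orientation: [-0.001, 0.201, 0.98, -0.0]
wrist_force: [0.2, -0.5, 0.1]
finger_gap: 0.0856
grip_force: 0.0
```

```bash
python3 - <<'E'
from h import *
delta([.6175,-.0612,.075],down(157))
c=calibration("wrist");p,d=read_camera("wrist");P=cloud(c,d);cv2.imwrite("pics/w3.png",p[...,::-1])
h=cv2.cvtColor(p,cv2.COLOR_RGB2HSV);v,u=np.mgrid[:420,:560]
m=(P[...,2]>.1055)&(P[...,2]<.114)&(h[...,1]<90)&(d>0)&(abs(P[...,0]-.617)<.05)&(abs(P[...,1]+.061)<.04)
q=P[m];print(m.sum(),cv2.minAreaRect((q[:,:2]*1000).astype(np.float32)))
R=((h[...,0]<6)|(h[...,0]>174))&(h[...,1]>180)&(P[...,2]>.09)
q=P[R];w=q[:,:2]-q[:,:2].mean(0);e=np.linalg.eigh(w.T@w)[1][:,1];print("wing",R.sum(),q.mean(0),np.degrees(np.arctan2(e[1],e[0])))
E
```

```text
shift mm [-2.000e-01  1.000e-01  1.163e+02] rot [-0.02 -0.09 -0.19]
1930 ((622.8687744140625, -63.21031951904297), (27.764450073242188, 51.740074157714844), 65.65152740478516)
wing 894 [ 0.53047181 -0.02431055  0.09609414] 74.75817092652089
```

>>> drive_tool --deltas '[[[0,0,0,0.02,0,0,0],[0,0,0,0.05,0,0,0],[0,0,0,0.08,0,0,0],[0,0,0,0.1,0,0,0],[0,0,0,0.112,0,0,0],[0,0,0,0.116,0,0,0],[0,0,0,0.116,0,0,0],[255,0,0,0.116,0,0,0],[255,0,0,0.116,0,0,0],[255,0,0,0.116,0,0,0],[255,0,0,0.116,0,0,0],[255,0,0,0.116,0,0,0]]]' --newtons 80

```text
clock: 10.18
tcp_pos: [0.6183, -0.0615, 0.0769]
orientation: [0.001, 0.2, 0.98, -0.0]
wrist_force: [-0.3, -1.2, 4.4]
finger_gap: 0.027
grip_force: 79.6
```

>>> drive_tool --deltas '[[[255,0,0,0,0,0,0],[255,0,0,0,0,0,0],[255,0,0,0,0,0,0]]]'

```text
clock: 10.55
tcp_pos: [0.6183, -0.0615, 0.0769]
orientation: [0.001, 0.2, 0.98, -0.0]
wrist_force: [-0.4, -0.3, 5.5]
finger_gap: 0.0269
grip_force: 79.7
```

>>> drive_tool --deltas '[[[255,0,0.0022,-0.0002,2,0,0],[255,0,0.0045,-0.0003,4,0,0],[255,0,0.0067,-0.0004,6,0,0],[255,0,0.0089,-0.0004,8,0,0],[255,0,0.0106,-0.0003,9.5,0,0],[255,0,0.0106,-0.0003,9.5,0,0],[255,0,0.0106,-0.0003,9.5,0,0]]]'

```text
clock: 11.42
tcp_pos: [0.6215, -0.0536, 0.0769]
orientation: [-0.017, 0.2, 0.976, -0.084]
wrist_force: [-1.7, -6.8, 4.2]
finger_gap: 0.027
grip_force: 80.1
```

```bash
python3 - <<'E'
from h import *
s=get_state();print(s["wrist_force"],s["ft_torque"],s["grip_force"],s["tcp_pos"])
p,r=tool();print("lean deg",(down(157).inv()*r).as_rotvec(degrees=True))
a=read_camera("scene")[0][170:280,190:337];cv2.imwrite("pics/s4.png",cv2.resize(a,None,fx=5,fy=5)[...,::-1])
E
```

```text
[-1.65441977 -6.8038848   4.16584991] [-1.72739287  0.48815981  0.05417736] 80.05486607551575 [ 0.62149761 -0.05364459  0.07687247]
lean deg [ 9.87275753 -0.03758592  0.12719002]
```

View pics/s4.png

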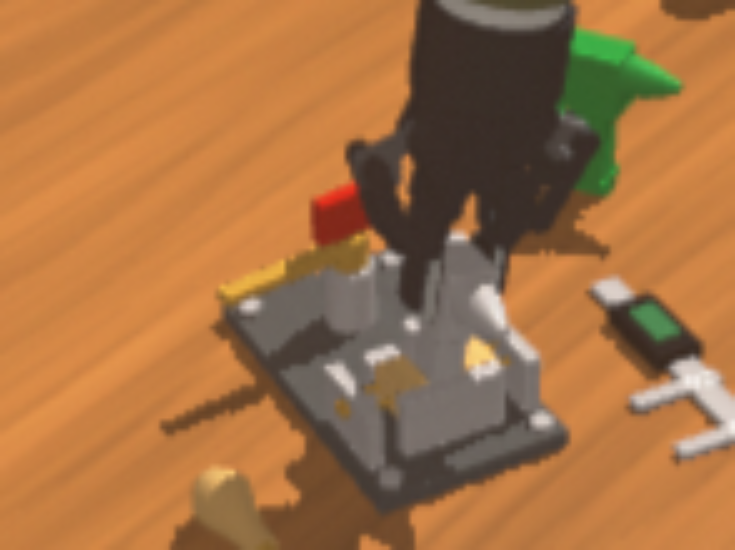

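The anvil is leaning to +y, with the hand at 9.9°, the force low and the grip firm. Next I'll rock it the other way.

>>> drive_tool --deltas '[[[255,0,-0.0025,0.0005,-2.2,0,0],[255,0,-0.005,0.001,-4.5,0,0],[255,0,-0.0075,0.0015,-7,0,0],[255,0,-0.0104,0.002,-9.5,0,0],[255,0,-0.0129,0.0025,-11.8,0,0],[255,0,-0.0154,0.0029,-14,0,0],[255,0,-0.0179,0.0032,-16.3,0,0],[255,0,-0.0204,0.0034,-18.5,0,0],[255,0,-0.0215,0.0035,-19.5,0,0],[255,0,-0.0215,0.0035,-19.5,0,0],[255,0,-0.0215,0.0035,-19.5,0,0]]]'

```text
clock: 12.85
tcp_pos: [0.6148, -0.0694, 0.077]
orientation: [0.018, 0.198, 0.976, 0.087]
wrist_force: [2.3, 5.2, 2.6]
finger_gap: 0.027
grip_force: 80.2
```

```bash
python3 - <<'E'
from h import *
s=get_state();print(s["wrist_force"],s["ft_torque"],s["grip_force"],s["tcp_pos"])
p,r=tool();print("lean deg",(down(157).inv()*r).as_rotvec(degrees=True))
delta([.6183,-.0615,.0769],down(157))
E
```

```text
[2.31556707 5.21013958 2.60179924] [ 1.16236802 -0.70814816 -0.01638049] 80.19651889801025 [ 0.61475365 -0.06943872  0.07700829]
lean deg [-10.20395476  -0.04584835  -0.01937932]
shift mm [-0.2  8.5  1.6] rot [10.2   0.05  0.02]
```

>>> drive_tool --deltas '[[[255,0,0.0025,0.0005,2.3,0,0],[255,0,0.005,0.001,4.7,0,0],[255,0,0.0075,0.0015,7.2,0,0],[255,0,0.0107,0.002,10,0,0],[255,0,0.0107,0.002,10,0,0]]]'

```text
clock: 13.48
tcp_pos: [0.6186, -0.0602, 0.0769]
orientation: [0.0, 0.199, 0.98, -0.0]
wrist_force: [0.6, 1.2, 5.0]
finger_gap: 0.027
grip_force: 80.9
```

>>> drive_tool --deltas '[[[255,0,0,-0.001,0,0,0],[255,0,0,-0.003,0,0,0],[255,0,0,-0.005,0,0,0],[255,0,0,-0.006,0,0,0],[255,0,0,-0.006,0,0,0]]]'

```text
clock: 14.1
tcp_pos: [0.6161, -0.0617, 0.0804]
orientation: [-0.002, 0.2, 0.98, -0.0]
wrist_force: [0.4, -1.4, -18.8]
finger_gap: 0.0273
grip_force: 79.7
```

It stops after about 3.5 mm, so at least one cheek isn't far enough out. I'll lower it and rock farther.

>>> drive_tool --deltas '[[[255,0,0,0.003,0,0,0],[255,0,0,0.006,0,0,0],[255,0,0.0028,0.006,2.5,0,0],[255,0,0.0056,0.006,5,0,0],[255,0,0.0083,0.006,7.5,0,0],[255,0,0.0111,0.006,10,0,0],[255,0,0.0133,0.006,12,0,0],[255,0,0.0155,0.0062,14,0,0],[255,0,0.0155,0.0062,14,0,0],[255,0,0.0155,0.0062,14,0,0]]]'

```text
clock: 15.35
tcp_pos: [0.6241, -0.0492, 0.0782]
orientation: [-0.023, 0.199, 0.972, -0.121]
wrist_force: [-3.0, -6.0, -2.1]
finger_gap: 0.0269
grip_force: 81.6
```

```bash
python3 - <<'E'
from h import *
s=get_state();print(s["wrist_force"],s["ft_torque"],s["tcp_pos"])
p,r=tool();print("lean deg",(down(157).inv()*r).as_rotvec(degrees=True))
c=calibration("wrist");p,d=read_camera("wrist");P=cloud(c,d);cv2.imwrite("pics/w5.png",p[...,::-1])
E
```

```text
[-3.01546041 -5.96598512 -2.13463503] [-1.07405936  0.50001261 -0.02034646] [ 0.62410992 -0.04922326  0.0782108 ]
lean deg [14.19072528 -0.14466676  0.15376005]
```

View pics/w5.png

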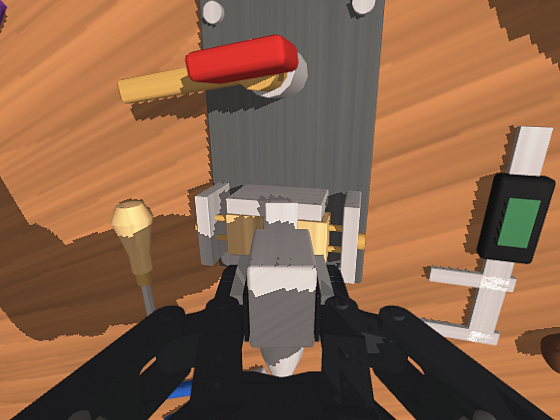

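The wrist view shows both wooden cheeks at about (242,235) and (311,237), and the keeper well clear at the top left. Next I'll rock to the other side.

>>> drive_tool --deltas '[[[255,0,-0.003,0.0007,-2.8,0,0],[255,0,-0.006,0.0014,-5.6,0,0],[255,0,-0.009,0.0021,-8.4,0,0],[255,0,-0.012,0.0028,-11.2,0,0],[255,0,-0.015,0.0036,-14,0,0],[255,0,-0.0181,0.0045,-16.8,0,0],[255,0,-0.0212,0.0053,-19.6,0,0],[255,0,-0.0242,0.0061,-22.4,0,0],[255,0,-0.0272,0.0069,-25.2,0,0],[255,0,-0.0301,0.0075,-28,0,0],[255,0,-0.0301,0.0075,-28,0,0],[255,0,-0.0301,0.0075,-28,0,0]]]'

```text
clock: 16.9
tcp_pos: [0.6134, -0.0743, 0.0784]
orientation: [0.026, 0.198, 0.972, 0.121]
wrist_force: [3.2, 6.1, -3.5]
finger_gap: 0.0272
grip_force: 81.5
```

>>> drive_tool --deltas '[[[255,0,0.003,0.0007,2.8,0,0],[255,0,0.006,0.0014,5.6,0,0],[255,0,0.009,0.0021,8.4,0,0],[255,0,0.012,0.0028,11.2,0,0],[255,0,0.015,0.0036,14,0,0],[255,0,0.015,0.0036,14,0,0]]]'

```text
clock: 17.65
tcp_pos: [0.6189, -0.0608, 0.0776]
orientation: [0.001, 0.199, 0.98, 0.0]
wrist_force: [0.3, 0.1, -4.2]
finger_gap: 0.027
grip_force: 81.6
```

>>> drive_tool --deltas '[[[255,0,0,-0.001,0,0,0],[255,0,0,-0.003,0,0,0],[255,0,0,-0.005,0,0,0],[255,0,0,-0.006,0,0,0],[255,0,0,-0.006,0,0,0]]]'

```text
clock: 18.27
tcp_pos: [0.6177, -0.0619, 0.0826]
orientation: [0.0, 0.2, 0.98, -0.0]
wrist_force: [0.3, -0.4, -4.6]
finger_gap: 0.0268
grip_force: 81.6
```

```bash
python3 - <<'E'
from h import *
s=get_state();print(s["wrist_force"],s["ft_torque"],s["tcp_pos"])
p,r=tool();print("lean deg",(down(157).inv()*r).as_rotvec(degrees=True))
E
```

```text
[ 0.27375986 -0.44171363 -4.60896236] [-0.01470226 -0.02638758  0.00497803] [ 0.61774488 -0.0618791   0.08264448]
lean deg [-0.00037672 -0.01479177  0.10240274]
```

It's free: the only load is the anvil's weight. Lift 44 mm.

>>> drive_tool --deltas '[[[255,0,0,-0.003,0,0,0],[255,0,0,-0.008,0,0,0],[255,0,0,-0.014,0,0,0],[255,0,0,-0.02,0,0,0],[255,0,0,-0.026,0,0,0],[255,0,0,-0.032,0,0,0],[255,0,0,-0.038,0,0,0],[255,0,0,-0.043,0,0,0],[255,0,0,-0.045,0,0,0],[255,0,0,-0.045,0,0,0],[255,0,0,-0.045,0,0,0],[255,0,0,-0.045,0,0,0]]]'

```text
clock: 19.77
tcp_pos: [0.6175, -0.0616, 0.1272]
orientation: [-0.0, 0.2, 0.98, -0.0]
wrist_force: [0.6, -0.6, -4.7]
finger_gap: 0.0271
grip_force: 81.6
```

```bash
python3 - <<'E'
from h import *
s=get_state();print(s["wrist_force"],s["tcp_pos"],abs(s["qvel"]).max())
a=read_camera("scene")[0][140:280,170:357];cv2.imwrite("pics/s6.png",cv2.resize(a,None,fx=4,fy=4)[...,::-1])
E
```

```text
[ 0.60745443 -0.55418352 -4.65155923] [ 0.6175107  -0.06164614  0.12721813] 0.002062475695138722
```

View pics/s6.png

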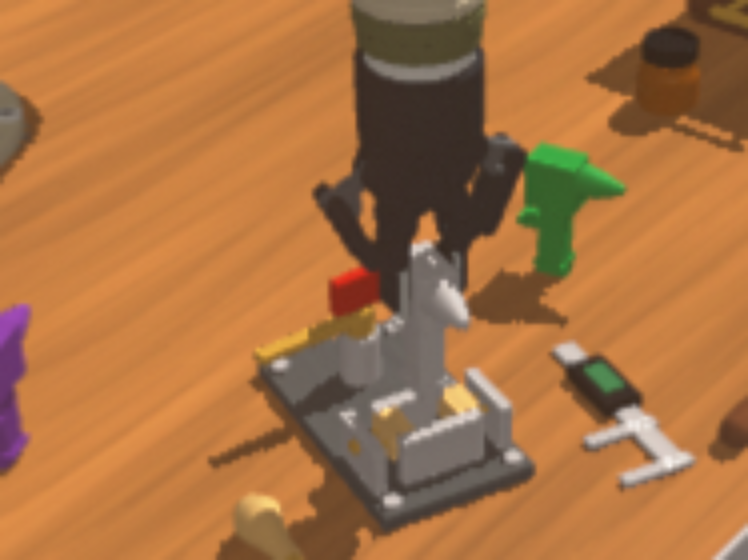

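The anvil is held upright and looks clear of the holder, with its foot at about (430,395). I'll check the height by depth.

```bash
python3 - <<'E'
from h import *
p,d=read_camera("wrist");P=cloud(calibration("wrist"),d);h=cv2.cvtColor(p,cv2.COLOR_RGB2HSV)
m=(h[...,1]<60)&(h[...,2]>90)&(abs(P[...,0]-.6175)<.02)&(abs(P[...,1]+.0615)<.015)&(P[...,2]>.13)
print("head top z",m.sum(),np.percentile(P[m][:,2],[5,50,90]))
p,d=read_camera("scene");P=cloud(calibration("scene"),d)
for r in range(225,250,2): print(r,P[r,277:281].mean(0).round(3))
R=np.hypot(P[...,0]-.6175,P[...,1]+.0615)
q=P[(R<.016)&(P[...,2]>.05)&(P[...,2]<.13)];print("lowest z of anvil column",np.percentile(q[:,2],[0,1,5]))
E
```

```text
head top z 6101 [0.13999258 0.15935729 0.16022802]
225 [ 0.628 -0.063  0.106]
227 [ 0.629 -0.065  0.101]
229 [ 0.628 -0.064  0.094]
231 [ 0.627 -0.063  0.087]
233 [ 0.627 -0.063  0.081]
235 [ 0.629 -0.066  0.078]
237 [ 0.63  -0.067  0.072]
239 [ 0.625 -0.061  0.059]
241 [ 0.613 -0.047  0.039]
243 [ 0.612 -0.045  0.031]
245 [ 0.621 -0.057  0.036]
247 [ 0.636 -0.075  0.048]
249 [ 0.637 -0.076  0.043]
lowest z of anvil column [0.05058487 0.0585149  0.06730262]
```

The head top is at z = 0.160, which puts the foot at about 0.062, or 15 mm above the holder's top.

```bash
python3 -c "
from workcell import hand_in
print(hand_in())"
```

```text
the job is handed in; nothing more can be done
None
```

I handed the job in: the keeper is open about 82°, and the anvil is held upright and still about 15 mm above the holder, with both cheeks pushed out by rocking; no verdict came back.

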